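Make up a table caddy

TASK

Make up the wooden caddy for a guest's table: stand the two small shakers with domed grey tops in its two small front pockets, either side of the napkins and either way round, the short broad red squeeze bottle in the oblong pocket behind and the round jar with the red screw lid in the square pocket beside it, each upright on the caddy's floor and set down gently, not dropped. The two spice jars with flat dark caps, the taller slim squeeze bottle and the yoghurt tub are the kitchen's: leave them standing where they are.

Things in the scene. Friction and masses are not known exactly. Their poses are not given: they have to be found in the camera images.
- caddy: wooden box, 162 (x) x 203 (y) x 48 mm, floor 8 mm up, walls 6; bow handles 22 mm past its ends; loose, 1.5 kg. Origin: centre of underside; front is -x. Pockets, centre (x, y) and inner size: small (-43, 63.5) and (-43, -63.5), 64 x 64; oblong (35, 43), 80 x 105; square (35, -55.5), 80 x 80; white napkins, 60 mm high, fill (-43, 0). Left or right of the work area, turned up to 46 deg
- shaker_1: small glass shaker of salt with a perforated grey domed top, one of two alike; foot 44 mm in diameter, 90 mm tall; grip the grey top, 34 mm across from 66 to 90 mm up, from any side. 0.1 kg. Origin: centre of the underside, z up. Goes in one of the small front pockets
- shaker_2: small glass shaker of salt with a perforated grey domed top, one of two alike; foot 44 mm in diameter, 90 mm tall; grip the grey top, 34 mm across from 66 to 90 mm up, from any side. 0.1 kg. Origin: centre of the underside, z up. Goes in one of the small front pockets
- sauce_bottle: short broad red squeeze bottle with a round red cap; oblong, 53 mm (its x) by 87 mm (its y), 171 mm tall, at any yaw; the cap, 46 mm across from 147 to 171 mm up, can be gripped from any side. 0.21 kg. Origin: centre of the underside, z up. Goes in the caddy's oblong pocket, its y along the caddy's y
- lidded_jar: low round clear jar of a tan spread with a flat red screw lid; 61 mm in diameter over its whole height, 86 mm tall; grip it near the lid from any side. 0.31 kg. Origin: centre of the underside, z up. Goes in the caddy's square pocket
- spice_jar_1: a round jar of ground spice, the same girth as a shaker but straight-sided, with a flat-topped dark screw cap; 45 mm in diameter, 105 mm tall. Origin: centre of the underside. Kitchen stock: stays where it stands
- spice_jar_2: a round jar of ground spice, the same girth as a shaker but straight-sided, with a flat-topped dark screw cap; 45 mm in diameter, 105 mm tall. Origin: centre of the underside. Kitchen stock: stays where it stands
- tall_squeeze_bottle: the taller, slimmer squeeze bottle, dark with a red cap; oblong in plan, 47 mm (x) by 78 mm (y), 204 mm tall. Origin: centre of the underside. Kitchen stock: stays where it stands
- yoghurt_tub: white printed plastic yoghurt tub, wider at the top, with a foil lid; 72 mm across the rim, 71 mm tall. Origin: centre of the underside. Kitchen stock: stays where it stands
- sachet_box: heavy white box with a brown drawer front and a black knob at its -x side, 135 mm (x, with the knob) by 110 mm (y), 66 mm tall; it stands on the side of the work area where the caddy is not. Origin: near the centre of its underside. Only in the way
Things that resemble listed ones, but are neither listed nor needed, are in the scene too. What is shaped like the spice_jar_2 but orange is not meant.

How it is judged:
At the end, for the whole second after the job is handed in: shakers in the two front pockets, squeeze bottle in the oblong, red-lidded jar in the square: origins within 13 mm of the pocket centre in x and y (squeeze bottle 16 in x), 5 mm of its floor, tilt under 0.15 rad, at rest; caddy level; the others upright within 20 mm of their start ((((x of shaker_1 in the frame of caddy between -0.056 and -0.03 m and y of shaker_1 in the frame of caddy between 0.0505 and 0.0765 m) and (x of shaker_2 in the frame of caddy between -0.056 and -0.03 m and y of shaker_2 in the frame of caddy between -0.0765 and -0.0505 m)) or ((x of shaker_2 in the frame of caddy between -0.056 and -0.03 m and y of shaker_2 in the frame of caddy between 0.0505 and 0.0765 m) and (x of shaker_1 in the frame of caddy between -0.056 and -0.03 m and y of shaker_1 in the frame of caddy between -0.0765 and -0.0505 m))) and x of sauce_bottle in the frame of caddy between 0.019 and 0.051 m and y of sauce_bottle in the frame of caddy between 0.03 and 0.056 m and x of lidded_jar in the frame of caddy between 0.022 and 0.048 m and y of lidded_jar in the frame of caddy between -0.0685 and -0.0425 m and z of shaker_1 in the frame of caddy between 0.003 and 0.013 m and angle between each of shaker_1, shaker_2, sauce_bottle, lidded_jar, spice_jar_1, spice_jar_2, tall_squeeze_bottle, yoghurt_tub's own z axis and vertical below 0.15 rad and linear speed of each of shaker_1, shaker_2, sauce_bottle, lidded_jar below 0.02 m/s and z of shaker_2 in the frame of caddy between 0.003 and 0.013 m and z of sauce_bottle in the frame of caddy between 0.003 and 0.013 m and z of lidded_jar in the frame of caddy between 0.003 and 0.013 m and angle between caddy's own z axis and vertical below 0.05 rad and distance of each of spice_jar_1, spice_jar_2, tall_squeeze_bottle, yoghurt_tub from where it was at the start of the episode below 0.02 m); the robot touches nothing.
It fails at once if one of the kitchen's own jars, bottle or tub is shifted by more than 20 mm or tipped (distance of any of spice_jar_1, spice_jar_2, tall_squeeze_bottle, yoghurt_tub from where it was at the start of the episode above 0.02 m or angle between any of spice_jar_1, spice_jar_2, tall_squeeze_bottle, yoghurt_tub's own z axis and vertical above 0.3 rad).
It fails at once if a shaker, bottle or jar for the caddy is knocked over or tipped by more than 40 degrees (angle between any of shaker_1, shaker_2, sauce_bottle, lidded_jar's own z axis and vertical above 0.7 rad).
It fails at once if a shaker, bottle or jar is dropped or thrown into the caddy (nears its floor at more than 0.6 m/s, as after a fall of 2 cm or more) ((linear speed of shaker_1 above 0.6 m/s and horizontal distance between shaker_1 and caddy below 0.1 m and z of shaker_1 in the frame of caddy below 0.03 m) or (linear speed of shaker_2 above 0.6 m/s and horizontal distance between shaker_2 and caddy below 0.1 m and z of shaker_2 in the frame of caddy below 0.03 m) or (linear speed of sauce_bottle above 0.6 m/s and horizontal distance between sauce_bottle and caddy below 0.1 m and z of sauce_bottle in the frame of caddy below 0.03 m) or (linear speed of lidded_jar above 0.6 m/s and horizontal distance between lidded_jar and caddy below 0.1 m and z of lidded_jar in the frame of caddy below 0.03 m)).
It also fails if it takes over 144 s, if anything falls off the work surface, if the arm or the gripper's body presses on something with over 40 N, if the wrist force passes 120 N, or if a joint passes its speed limit or range.

ROBOT

A 6-joint arm with a two-finger parallel gripper is mounted at the origin on a cart in front of the work surface, level with it; the furniture and walls round the work are solid. World frame = base frame: x ahead of the robot, y to its left, z up, the work surface at z = 0. Lengths are in m, angles in rad, forces in N, time in s.
With the tool pointing down it reaches from about 0.375 to 0.75 m from the base axis. Payload 9 kg.
Tool frame: the origin (TCP) lies between the finger pads; the fingertips stand 22 mm ahead of it and the grasp point (between the pads) lies 3 mm ahead of it; z points along the fingers, y is the line along which they close (so a half turn about z gives the same grasp; the last joint's range is limited). The gripper opens to 85 mm and grips with 20 to 120 N. Pads are 22 mm wide; open, the fingers measure 114 mm over their backs; the gripper's body (76 mm by 85 mm) begins 54 mm behind the grasp point. The pads swing forward as they close: fully open they stand 13 mm farther back than shut.
Start: joints at [-1.517, 0.104, 0.097, 1.564, 0, 1.353], TCP at [0.161, -0.578, 0.253] pointing down, gripper open.
Joint ranges: [-2.99, 2.99], [-0.84, 1.86], [-1.1, 1.16], [-1.84, 2.11], [-1.51, 1.56], [-3.14, 3.14]. Speed limits (rad/s): [2.22, 2.22, 2.57, 3.14, 3.14, 3.14].

INTERFACE

Orientations are given as a 3x3 rotation matrix whose columns are the frame's x, y, z axes.
In Python, from cell import robot gives the robot as it stands.
- The arm moves only by the tool step_arm, never from a script. Its argument "rows" is a list of rows, each an object of numbers: "x", "y", "z": the shift along the tool's x, y, z normalised to -1 to 1, where 1 is 25 cm; "twist": the turn about the tool's z normalised to -1 to 1, where 1 is 0.12 rad. A call has 1 to 5 rows; each row shifts and turns the commanded pose from where the row before left it, along the tool's axes as they then stand; what a row does not reach is not made up. A row lasts 1/8 s, in which the tool goes at most 62.5 mm and 10.7 degrees, less where a joint would pass 70% of its speed; a pose out of reach is approached as far as the arm can. A call with a number of a shift or a turn outside -1 to 1 is refused whole. A call with a gripper value outside its range is refused whole. "claw" is the finger opening in mm, from 0 to 85.4, set as the call begins (left out, the last holds). The fingers move at their own pace and stop on an object; "squeeze" is the grip in N (left out, the last holds). Time passes only in rows, so rows that do not move let the fingers close. It gives the time, the measured TCP pose, the force, the opening and the grip force at its end, in the units of the state.
- robot.read_state(): the state, without advancing time (a new reading comes with each control period).
- robot.camera(name): name is "side" or "top"; returns (picture, depth): 400x640x3 uint8, blue, green, red; 400x640 float32, m along the optical axis (not along the pixel's ray), 0 where there is no reading.
- robot.get_calibration(name): a dict with "fx", "fy", "cx", "cy" (pixels), "camera_from_world" (4x4, takes a point from world to camera coordinates). Camera axes: x right, y down, z forward; pixel columns grow to the right and rows downward; lengths in m; the calibration is good to about 2 mm. A picture is of the moment at which its call begins. get_calibration takes no time and is no camera call.
- robot.job_done(): hands the job in; it is judged then, once.
The state is a dict: "time_s": time; "joint_pos": joint angles; "joint_vel": joint speeds; "effort": joint torques, N m; "ee_pos": TCP position; "ee_rot": TCP orientation; "wrist_force": force on the tool from outside, world axes, zero at the start; "wrist_torque": the same for the moment, N m; "opening": finger opening in m; "grip_force": force on a finger pad.
Only numpy, scipy, OpenCV 4.12 (cv2) and the standard library are available. Lean on these libraries where they do the work, as an engineer would, in place of code of your own. Each camera call takes 0.05 s, during which the arm holds its last target. There are 200 camera calls.

## Working session

There is one attempt and no reset: what is moved stays moved. The work goes in short steps, Python scripts to look and compute and a tool call to move; the robot and the scene stay as the last step left them, time stands still between calls to the robot, and variables do not carry over. Pictures are saved under pics/ and viewed, at most 14 in all, crops included, and the job is handed in when it is done.

Besides the shell and the picture viewer there is one more tool, called after "Call:" by a JSON object that holds its "api" and its "payload", one argument or row to a line. step_arm: Moves the arm, as the interface text tells. Its arguments: {"type":"object","properties":{"rows":{"type":"array","items":{"type":"object","properties":{"x":{"type":"number"},"y":{"type":"number"},"z":{"type":"number"},"twist":{"type":"number"}}}},"claw":{"type":"number"},"squeeze":{"type":"number"}},"required":["rows"]}

```bash
mkdir -p pics; ls
python3 - <<'E'
from cell import robot
import cv2,numpy as np
for n in("top","side"):
    p,d=robot.camera(n);cv2.imwrite(f"pics/{n}0.png",p);np.save(f"pics/{n}0.npy",d)
    c=robot.get_calibration(n);print(n,c)
print(robot.read_state())
E
```

```text
pics
top {'fx': 416.2088297026914, 'fy': 416.2088297026914, 'cx': 319.53238697121895, 'cy': 192.12019018896763, 'camera_from_world': array([[ 0.13215624, -0.99121136,  0.00589726, -0.05956387],
       [-0.9709546 , -0.130648  , -0.20044515,  0.56353734],
       [ 0.19945397,  0.0207641 , -0.97968718,  0.98852449],
       [ 0.        ,  0.        ,  0.        ,  1.        ]])}
side {'fx': 402.7425973298794, 'fy': 402.7425973298794, 'cx': 323.9211579751831, 'cy': 208.00060437903983, 'camera_from_world': array([[-9.99894742e-01,  1.79465538e-04, -1.45076714e-02,
         5.38442821e-01],
       [ 1.28886755e-02,  4.70145593e-01, -8.82494761e-01,
         3.34355256e-02],
       [ 6.66234035e-03, -8.82588856e-01, -4.70098419e-01,
         1.11907781e+00],
       [ 0.00000000e+00,  0.00000000e+00,  0.00000000e+00,
         1.00000000e+00]])}
{'time_s': 0.1, 'joint_pos': array([-1.51669791e+00,  1.04638500e-01,  9.65590936e-02,  1.56391479e+00,
        1.56531691e-06,  1.35313004e+00]), 'joint_vel': array([-0.00042995, -0.00137273, -0.00031877, -0.00090389, -0.00047463,
       -0.00236638]), 'effort': array([ 5.72097721e-03, -5.58201885e+01,  5.04726613e+01,  1.29031428e-02,
       -2.45338906e-04, -1.50754494e-05]), 'ee_pos': array([ 0.161073  , -0.57769075,  0.25260735]), 'ee_rot': array([[ 9.63298704e-01,  2.68431748e-01, -6.32080308e-05],
       [ 2.68431629e-01, -9.63297996e-01,  1.19619838e-03],
       [ 2.60209452e-04, -1.16926338e-03, -9.99999283e-01]]), 'wrist_force': array([-0.32828094, -0.55667379, -0.206229  ]), 'wrist_torque': array([-0.02962968, -0.01279816, -0.04324098]), 'grip_force': 0.0, 'opening': 0.08530476613907627}
```

View pics/top0.png

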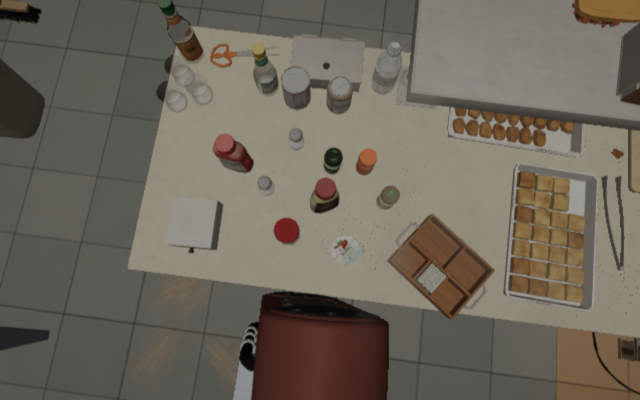

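View pics/side0.png

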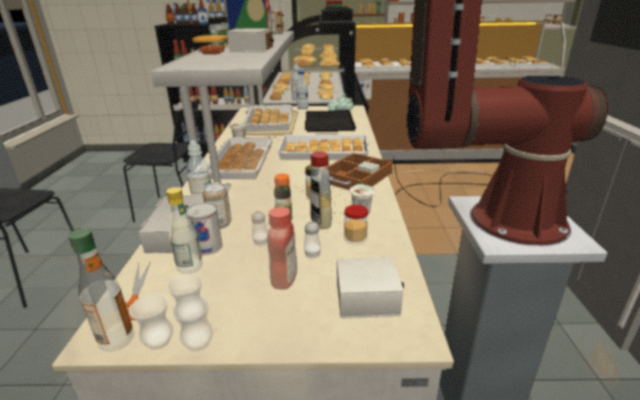

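The top view shows shakers at about (296,138) and (265,185), the red squeeze bottle at (235,155), the dark tall bottle at (325,195) and the red-lidded jar at (287,230). The tub is at (345,250), the caddy at (441,265) and the sachet box at (193,222). Dark caps are at (333,158) and (388,197), and (367,160) is the orange look-alike. The side view agrees. Next I'll take one enlarged crop and measure with depth.

```bash
cat > h.py <<'E'
import numpy as np,cv2
from cell import robot
def cal(n):
    c=robot.get_calibration(n);return c,c["camera_from_world"]
def world(n,d):
    c,T=cal(n);v,u=np.indices(d.shape)
    P=np.stack([(u-c["cx"])/c["fx"]*d,(v-c["cy"])/c["fy"]*d,d],-1)
    return (P-T[:3,3])@T[:3,:3]
def plane(n,u,v,z):
    c,T=cal(n);r=T[:3,:3].T@np.array([(u-c["cx"])/c["fx"],(v-c["cy"])/c["fy"],1]);o=-T[:3,:3].T@T[:3,3]
    return o+r*(z-o[2])/r[2]
def px(n,p):
    c,T=cal(n);q=T[:3,:3]@np.array(p)+T[:3,3];return q[0]/q[2]*c["fx"]+c["cx"],q[1]/q[2]*c["fy"]+c["cy"]
E
python3 - <<'E'
from h import *
p=cv2.imread("pics/top0.png");d=np.load("pics/top0.npy")
W=world("top",d)
cv2.imwrite("pics/crop1.png",cv2.resize(p[110:330,160:500],None,fx=2.35,fy=2.35,interpolation=cv2.INTER_CUBIC))
m=((W[...,2]>.03)&(d>0)&(W[...,2]<.3)).astype(np.uint8)
n,l,s,c=cv2.connectedComponentsWithStats(m)
for i in range(1,n):
    if s[i,4]<40: continue
    q=W[l==i];h=np.percentile(q[:,2],98);t=q[q[:,2]>h-.012]
    print(i,c[i].round(),s[i,4],"h",h.round(3),"top mid",((t.max(0)+t.min(0))/2)[:2].round(3),"ext",(t.max(0)-t.min(0))[:2].round(3),"all",q.min(0)[:2].round(3),q.max(0)[:2].round(3))
E
```

```text
1 [181.  60.] 2831 h 0.234 top mid [0.92  0.424] ext [0.027 0.033] all [0.737 0.337] [0.945 0.466]
2 [323.  70.] 4682 h 0.114 top mid [0.835 0.059] ext [0.076 0.183] all [ 0.795 -0.054] [0.995 0.15 ]
3 [388.  67.] 1032 h 0.208 top mid [ 0.904 -0.115] ext [0.024 0.024] all [ 0.871 -0.149] [ 0.92  -0.082]
4 [263.  70.] 878 h 0.204 top mid [0.854 0.199] ext [0.032 0.029] all [0.823 0.169] [0.873 0.227]
6 [520. 141.] 945 h 0.041 top mid [ 0.801 -0.479] ext [0.096 0.365] all [ 0.753 -0.661] [ 0.849 -0.296]
11 [296. 139.] 258 h 0.091 top mid [0.7   0.096] ext [0.032 0.033] all [0.68  0.076] [0.716 0.118]
13 [231. 153.] 973 h 0.174 top mid [0.628 0.245] ext [0.044 0.043] all [0.599 0.203] [0.649 0.284]
16 [333. 160.] 386 h 0.109 top mid [ 0.65  -0.006] ext [0.043 0.045] all [ 0.627 -0.029] [0.671 0.016]
17 [366. 161.] 383 h 0.11 top mid [ 0.659 -0.09 ] ext [0.041 0.042] all [ 0.636 -0.113] [ 0.68  -0.068]
18 [558. 237.] 1533 h 0.041 top mid [ 0.542 -0.581] ext [0.358 0.23 ] all [ 0.362 -0.696] [ 0.721 -0.466]
20 [528. 179.] 113 h 0.036 top mid [ 0.679 -0.515] ext [0.035 0.034] all [ 0.662 -
[... 664 characters left out ...]
 mid [ 0.427 -0.304] ext [0.242 0.247] all [ 0.303 -0.433] [ 0.551 -0.176]
53 [286. 231.] 562 h 0.091 top mid [0.458 0.083] ext [0.059 0.059] all [0.427 0.052] [0.488 0.112]
67 [346. 250.] 710 h 0.074 top mid [ 0.431 -0.069] ext [0.069 0.079] all [ 0.396 -0.108] [ 0.465 -0.03 ]
98 [522. 265.] 114 h 0.036 top mid [ 0.455 -0.507] ext [0.033 0.035] all [ 0.438 -0.524] [ 0.471 -0.489]
104 [578. 276.] 114 h 0.036 top mid [ 0.448 -0.644] ext [0.034 0.034] all [ 0.431 -0.661] [ 0.465 -0.627]
123 [558. 291.] 71 h 0.034 top mid [ 0.405 -0.598] ext [0.03  0.033] all [ 0.389 -0.614] [ 0.42  -0.582]
129 [575. 294.] 124 h 0.036 top mid [ 0.402 -0.64 ] ext [0.034 0.037] all [ 0.385 -0.659] [ 0.419 -0.622]
```

View pics/crop1.png

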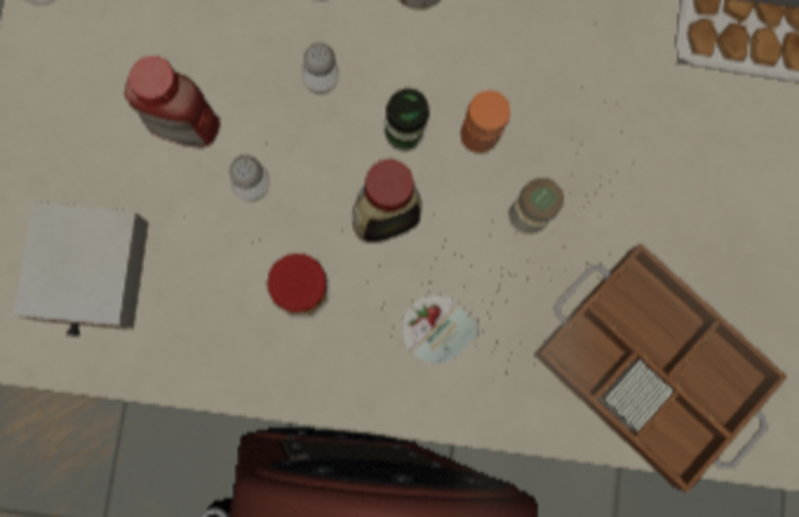

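Candidates:
- **Shakers:** crop (320,62) and (247,172), meaning pixels (296,138) and (265,185). Their grey domes measure 91–92 mm high and 33 mm wide, so they fit.
- **Spice jars:** the dark caps at (333,160) and (388,197) are 109 mm high and stay. The orange one at (366,161) is not meant.
- **Squeeze bottles:** the short red one at (231,153) measures 174 mm and fits. The dark one at (324,196) measures 208 mm and stays.

The crop confirms these. Next I'll measure the caddy pose and the bottle's yaw.

```bash
cat > caddy.py <<'E'
from h import *
def caddy(p,d,z0=.044,z1=.056):
    W=world("top",d);hsv=cv2.cvtColor(p,cv2.COLOR_BGR2HSV)
    m=(W[...,2]>z0)&(W[...,2]<z1)&(W[...,0]<.6)&(W[...,1]<-.15)&(W[...,1]>-.46)&(hsv[...,1]>70)&(hsv[...,0]<22)
    q=W[m][:,:2].astype(np.float32);r=cv2.minAreaRect(q*1000);return r,cv2.boxPoints(r),m
E
python3 - <<'E'
from caddy import *
p=cv2.imread("pics/top0.png");d=np.load("pics/top0.npy")
r,b,m=caddy(p,d);print(r,b.round(),m.sum())
W=world("top",d);hsv=cv2.cvtColor(p,cv2.COLOR_BGR2HSV)
# napkins
n=(W[...,2]>.056)&(W[...,2]<.07)&(W[...,0]<.6)&(W[...,1]<-.15)&(W[...,1]>-.46)&(hsv[...,1]<70)
print("napkin",cv2.minAreaRect(W[n][:,:2].astype(np.float32)*1000),n.sum())
S=world("side",np.load("pics/side0.npy"))
for nm,X in(("top",W),("side",S)):
    for z0,z1 in((.03,.06),(.06,.09),(.09,.12),(.12,.14),(.15,.18)):
        k=(X[...,2]>z0)&(X[...,2]<z1)&(abs(X[...,0]-.62)<.07)&(abs(X[...,1]-.245)<.07)
        q=X[k][:,:2]*1000
        if len(q)>10: print(nm,z0,len(q),"rect",[np.round(a,0) for a in cv2.minAreaRect(q.astype(np.float32))],q.min(0).round(),q.max(0).round())
T=S[(abs(S[...,0]-.5)<.1)&(abs(S[...,1]-.1)<.3)&(abs(S[...,2])<.02)];print("table side",np.median(T[:,2]))
T=W[(abs(W[...,0]-.5)<.1)&(abs(W[...,1]-.1)<.3)&(abs(W[...,2])<.02)];print("table top",np.median(T[:,2]))
for nm,(x,y,h) in dict(A=(.7,.096,.09),B=(.567,.154,.09),jar=(.458,.083,.086)).items():
    k=(abs(S[...,0]-x)<.04)&(abs(S[...,1]-y)<.04)&(S[...,2]>h-.02)&(S[...,2]<h+.01);q=S[k];print(nm,q.min(0).round(3),q.max(0).round(3))
E
```

```text
((427.2628173828125, -304.8166198730469), (202.70578002929688, 162.77801513671875), 53.6282844543457) [[ 302. -338.]
 [ 433. -435.]
 [ 553. -271.]
 [ 422. -175.]] 1219
napkin ((458.88995361328125, -220.31214904785156), (232.66152954101562, 61.35775375366211), 41.42336654663086) 412
top 0.03 129 rect [array([613., 239.]), array([36., 80.]), np.float64(19.0)] [599. 203.] [642. 283.]
top 0.06 95 rect [array([612., 234.]), array([30., 68.]), np.float64(28.0)] [600. 207.] [641. 271.]
top 0.09 130 rect [array([614., 241.]), array([34., 80.]), np.float64(15.0)] [600. 204.] [640. 284.]
top 0.12 242 rect [array([622., 242.]), array([46., 75.]), np.float64(13.0)] [602. 206.] [649. 281.]
top 0.15 349 rect [array([627., 244.]), array([45., 43.]), np.float64(10.0)] [605. 223.] [649. 266.]
side 0.03 390 rect [array([600., 234.]), array([143.,  39.]), np.float64(51.0)] [557. 175.] [656. 291.]
side 0.06 308 rect [array([621., 265.]), array([66., 38.]), np.float64(29.0)] [601. 232.] [657. 287.]
side 0.09 352 rect [array([620., 265.]), array([70., 38.]), np.float64(35.0)] [601. 230.] [656. 290.]
side 0.12 326 rect [array([622., 260.]), array([71., 42.]), np.float64(39.0)] [603. 221.] [654. 287.]
side 0.15 362 rect [array([629., 250.]), array([44., 44.]), np.float64(31.0)] [606. 225.] [652. 273.]
table side -0.0016728050883217194
table top 0.00027134004492729584
A [0.686 0.09  0.07 ] [0.718 0.115 0.089]
B [0.551 0.145 0.07 ] [0.585 0.172 0.09 ]
jar [0.43  0.058 0.066] [0.487 0.119 0.088]
```

Run:
```python
from h import *
from scipy.optimize import least_squares
Q=[]
for n in("top","side"):
    X=world(n,np.load(f"pics/{n}0.npy"))
    k=(X[...,2]>.05)&(X[...,2]<.125)&(abs(X[...,0]-.628)<.05)&(abs(X[...,1]-.247)<.05);Q.append(X[k][:,:2]*1000)
Q=np.vstack(Q)
def f(v):
    c,s=np.cos(v[2]),np.sin(v[2]);d=Q-v[:2];a=d@[c,s];b=d@[-s,c]
    return ((abs(a)/26.5)**v[3]+(abs(b)/43.5)**v[3])**(1/v[3])-1
for y0 in(-.5,0,.5):
    r=least_squares(f,[628,247,y0,2.5],loss="soft_l1",f_scale=.05,bounds=([600,220,-2,1.9],[650,270,2,8]));print(r.x.round(3),r.cost.round(3))
import numpy as np
th=np.radians(-36.37);R=np.array([[np.cos(th),-np.sin(th)],[np.sin(th),np.cos(th)]])
for n,o in dict(sL=(-43,63.5),sR=(-43,-63.5),ob=(35,43),sq=(35,-55.5)).items():
    w=R@o+[427.3,-304.8];print(n,w.round(1),np.hypot(*w).round())
```

```text
[ 6.28919e+02  2.44008e+02 -1.41000e-01  2.17800e+00] 1.343
[ 6.28919e+02  2.44008e+02 -1.41000e-01  2.17800e+00] 1.343
[ 6.28919e+02  2.44008e+02 -1.41000e-01  2.17800e+00] 1.343
sL [ 430.3 -228.2] 487.0
sR [ 355.  -330.4] 485.0
ob [ 481.  -290.9] 562.0
sq [ 422.6 -370.2] 562.0
```

Run:
```python
from h import *
T,S=[world(n,np.load(f"pics/{n}0.npy")) for n in("top","side")]
g=lambda X:X[(X[...,2]>.06)&(X[...,2]<.12)&(abs(X[...,0]-.628)<.05)&(abs(X[...,1]-.247)<.05)][:,:2]*1000
t,s=g(T),g(S)
for y in range(200,290,8):
    k=t[(t[:,1]>=y)&(t[:,1]<y+8)];
    if len(k): print("top y",y+4,"x med",np.median(k[:,0]).round(1),len(k))
for x in range(596,664,6):
    k=s[(s[:,0]>=x)&(s[:,0]<x+6)]
    if len(k): print("side x",x+3,"y med",np.median(k[:,1]).round(1),len(k))
p=cv2.imread("pics/side0.png");cv2.imwrite("pics/crop2.png",cv2.resize(p[190:310,220:360],None,fx=4,fy=4,interpolation=cv2.INTER_CUBIC))
```

```text
top y 204 x med 625.5 23
top y 212 x med 614.0 58
top y 220 x med 604.1 28
top y 228 x med 601.4 24
top y 236 x med 601.3 22
top y 244 x med 601.8 17
top y 252 x med 603.6 20
top y 260 x med 605.2 14
top y 268 x med 608.0 12
top y 276 x med 610.5 5
top y 284 x med 617.6 2
side x 599 y med 238.5 17
side x 605 y med 257.5 107
side x 611 y med 274.6 81
side x 617 y med 280.7 72
side x 623 y med 284.6 76
side x 629 y med 284.9 71
side x 635 y med 284.4 64
side x 641 y med 284.1 63
side x 647 y med 281.1 65
side x 653 y med 273.1 41
side x 659 y med 267.2 3
```

View pics/crop2.png

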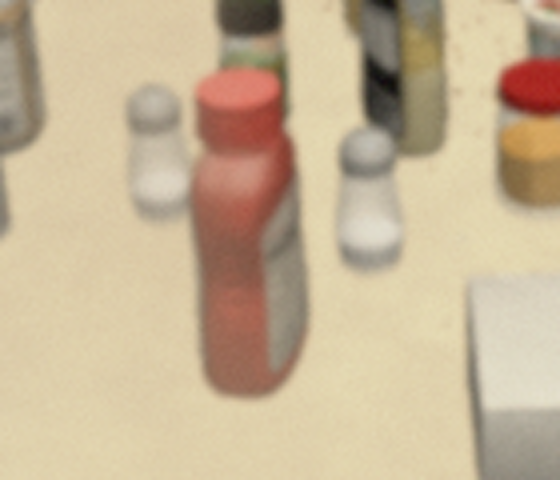

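Call:
{"api": "step_arm", "payload": {
  "rows": [
    {"z": -0.2,"twist": -1},
    {"z": -0.2,"twist": -1},
    {"twist": -1},
    {"twist": -1},
    {"twist": -1}
  ],
  "claw": 60,
  "squeeze": 40
}}

```text
invalid input
```

The crop shows the red bottle's narrow end facing the side camera with its labelled side toward −x, which fits a yaw of about −0.15. The shakers at crop (155,150) and (370,195) have grey domes. Now moving.

Call:
{"api": "step_arm", "payload": {
  "rows": [
    {"x": 0,"y": 0,"z": -0.2,"twist": -1},
    {"x": 0,"y": 0,"z": -0.2,"twist": -1},
    {"x": 0,"y": 0,"z": 0,"twist": -1},
    {"x": 0,"y": 0,"z": 0,"twist": -1},
    {"x": 0,"y": 0,"z": 0,"twist": -1}
  ],
  "claw": 60,
  "squeeze": 40
}}

```text
time_s: 0.72
ee_pos: [0.1611, -0.578, 0.3529]
ee_rot: [[0.64, 0.768, -0.0], [0.768, -0.64, 0.001], [0.0, -0.0, -1.0]]
wrist_force: [-0.1, -0.3, 0.4]
opening: 0.0599
grip_force: 0.0
```

Call:
{"api": "step_arm", "payload": {
  "rows": [
    {"x": 0.0,"y": 0.0,"z": 0,"twist": -0.5},
    {"x": 0.22,"y": 0.02,"z": 0,"twist": 0},
    {"x": 0.22,"y": 0.02,"z": 0,"twist": 0},
    {"x": 0.22,"y": 0.02,"z": 0,"twist": 0},
    {"x": 0.22,"y": 0.02,"z": 0,"twist": 0}
  ]
}}

```text
time_s: 1.35
ee_pos: [0.3092, -0.4118, 0.353]
ee_rot: [[0.597, 0.803, -0.0], [0.803, -0.597, 0.0], [0.0, -0.0, -1.0]]
wrist_force: [0.8, -1.0, 0.1]
opening: 0.0597
grip_force: 0.0
```

Call:
{"api": "step_arm", "payload": {
  "rows": [
    {"x": 0.22,"y": 0.02,"z": 0,"twist": 0},
    {"x": 0.22,"y": 0.02,"z": 0,"twist": 0},
    {"x": 0.22,"y": 0.02,"z": 0,"twist": 0},
    {"x": 0.22,"y": 0.02,"z": 0,"twist": 0},
    {"x": 0,"y": 0,"z": 0,"twist": 0}
  ]
}}

```text
time_s: 1.98
ee_pos: [0.4573, -0.2458, 0.3531]
ee_rot: [[0.592, 0.806, -0.0], [0.806, -0.592, 0.001], [0.001, -0.0, -1.0]]
wrist_force: [0.3, -1.0, 0.2]
opening: 0.0597
grip_force: 0.0
```

Call:
{"api": "step_arm", "payload": {
  "rows": [
    {"x": 0.22,"y": -0.085,"z": 0,"twist": 0},
    {"x": 0.22,"y": -0.085,"z": 0,"twist": 0},
    {"x": 0.22,"y": -0.085,"z": 0,"twist": 0},
    {"x": 0.22,"y": -0.085,"z": 0,"twist": 0},
    {"x": 0.22,"y": -0.085,"z": 0,"twist": 0}
  ]
}}

```text
time_s: 2.6
ee_pos: [0.5345, 0.0364, 0.3531]
ee_rot: [[0.597, 0.802, -0.0], [0.802, -0.597, -0.0], [-0.0, 0.0, -1.0]]
wrist_force: [1.0, -1.1, 0.5]
opening: 0.0598
grip_force: 0.0
```

Call:
{"api": "step_arm", "payload": {
  "rows": [
    {"x": 0.22,"y": -0.085,"z": 0,"twist": 0},
    {"x": 0.22,"y": -0.085,"z": 0,"twist": 0},
    {"x": 0,"y": 0,"z": 0.2,"twist": 0},
    {"x": 0,"y": 0,"z": 0.2,"twist": 0},
    {"x": 0,"y": 0,"z": 0,"twist": 0}
  ]
}}

```text
time_s: 3.22
ee_pos: [0.5635, 0.1483, 0.2486]
ee_rot: [[0.597, 0.802, -0.008], [0.802, -0.597, -0.001], [-0.006, -0.006, -1.0]]
wrist_force: [0.3, 0.2, 0.6]
opening: 0.0599
grip_force: 0.0
```

Call:
{"api": "step_arm", "payload": {
  "rows": [
    {"x": 0.026,"y": -0.004,"z": 0.2,"twist": 0},
    {"x": 0,"y": 0,"z": 0.2,"twist": 0},
    {"x": 0,"y": 0,"z": 0.18,"twist": 0},
    {"x": 0,"y": 0,"z": 0.08,"twist": 0},
    {"x": 0,"y": 0,"z": 0,"twist": 0}
  ]
}}

```text
time_s: 3.85
ee_pos: [0.5693, 0.1544, 0.0891]
ee_rot: [[0.597, 0.802, -0.0], [0.802, -0.597, -0.0], [-0.0, 0.0, -1.0]]
wrist_force: [0.4, -0.8, 0.7]
opening: 0.0599
grip_force: 0.0
```

Call:
{"api": "step_arm", "payload": {
  "rows": [
    {"x": 0,"y": 0,"z": 0,"twist": 0},
    {"x": 0,"y": 0,"z": 0,"twist": 0},
    {"x": 0,"y": 0,"z": 0,"twist": 0},
    {"x": 0,"y": 0,"z": 0,"twist": 0},
    {"x": 0,"y": 0,"z": 0,"twist": 0}
  ],
  "claw": 20
}}

```text
time_s: 4.47
ee_pos: [0.5705, 0.1551, 0.0912]
ee_rot: [[0.596, 0.803, 0.004], [0.803, -0.596, 0.0], [0.003, 0.003, -1.0]]
wrist_force: [-1.1, 1.0, 6.8]
opening: 0.0315
grip_force: 39.2
```

Call:
{"api": "step_arm", "payload": {
  "rows": [
    {"x": 0,"y": 0,"z": 0,"twist": 0},
    {"x": 0,"y": 0,"z": 0,"twist": 0},
    {"x": 0,"y": 0,"z": 0.04,"twist": 0},
    {"x": 0,"y": 0,"z": 0,"twist": 0},
    {"x": 0,"y": 0,"z": 0,"twist": 0}
  ],
  "claw": 60
}}

```text
time_s: 5.1
ee_pos: [0.5686, 0.1549, 0.0779]
ee_rot: [[0.596, 0.803, -0.001], [0.803, -0.596, -0.0], [-0.0, -0.0, -1.0]]
wrist_force: [0.5, -0.7, 0.8]
opening: 0.0598
grip_force: 0.0
```

Call:
{"api": "step_arm", "payload": {
  "rows": [
    {"x": 0,"y": 0,"z": 0,"twist": 0},
    {"x": 0,"y": 0,"z": 0,"twist": 0},
    {"x": 0,"y": 0,"z": 0,"twist": 0},
    {"x": 0,"y": 0,"z": 0,"twist": 0},
    {"x": 0,"y": 0,"z": 0,"twist": 0}
  ],
  "claw": 20
}}

```text
time_s: 5.72
ee_pos: [0.5691, 0.1549, 0.0786]
ee_rot: [[0.596, 0.803, 0.001], [0.803, -0.596, -0.0], [0.0, 0.0, -1.0]]
wrist_force: [-1.3, 0.4, 4.4]
opening: 0.0319
grip_force: 39.2
```

Call:
{"api": "step_arm", "payload": {
  "rows": [
    {"x": 0,"y": 0,"z": -0.04,"twist": 0},
    {"x": 0,"y": 0,"z": -0.1,"twist": 0},
    {"x": 0,"y": 0,"z": -0.2,"twist": 0},
    {"x": 0,"y": 0,"z": -0.2,"twist": 0},
    {"x": 0,"y": 0,"z": -0.2,"twist": 0}
  ]
}}

```text
time_s: 6.35
ee_pos: [0.5686, 0.1548, 0.2651]
ee_rot: [[0.596, 0.803, -0.0], [0.803, -0.596, -0.0], [-0.0, 0.0, -1.0]]
wrist_force: [1.2, -0.7, -1.7]
opening: 0.0321
grip_force: 38.8
```

Call:
{"api": "step_arm", "payload": {
  "rows": [
    {"x": 0,"y": 0,"z": -0.2,"twist": 0},
    {"x": -0.1,"y": 0.03,"z": -0.1,"twist": 0},
    {"x": -0.21,"y": 0.063,"z": 0,"twist": 0},
    {"x": -0.21,"y": 0.063,"z": 0,"twist": 0},
    {"x": -0.21,"y": 0.063,"z": 0,"twist": 0}
  ]
}}

```text
time_s: 6.98
ee_pos: [0.5031, -0.0256, 0.3386]
ee_rot: [[0.596, 0.803, 0.0], [0.803, -0.596, -0.0], [-0.0, 0.0, -1.0]]
wrist_force: [0.2, -0.9, -1.5]
opening: 0.0323
grip_force: 38.8
```

Call:
{"api": "step_arm", "payload": {
  "rows": [
    {"x": -0.21,"y": 0.063,"z": 0,"twist": 0},
    {"x": -0.21,"y": 0.063,"z": 0,"twist": 0},
    {"x": -0.21,"y": 0.063,"z": 0,"twist": 0},
    {"x": -0.2,"y": 0.06,"z": 0,"twist": 0},
    {"x": 0,"y": 0,"z": 0,"twist": 0}
  ]
}}

```text
time_s: 7.6
ee_pos: [0.4288, -0.2307, 0.3381]
ee_rot: [[0.6, 0.8, -0.001], [0.8, -0.6, -0.0], [-0.001, -0.001, -1.0]]
wrist_force: [0.4, 0.8, -0.7]
opening: 0.032
grip_force: 38.8
```

Call:
{"api": "step_arm", "payload": {
  "rows": [
    {"x": 0.012,"y": 0,"z": 0.19,"twist": 0},
    {"x": 0,"y": 0,"z": 0.19,"twist": 0},
    {"x": 0,"y": 0,"z": 0.19,"twist": 0},
    {"x": 0,"y": 0,"z": 0.19,"twist": 0},
    {"x": 0,"y": 0,"z": 0,"twist": 0}
  ]
}}

```text
time_s: 8.22
ee_pos: [0.4304, -0.2231, 0.1453]
ee_rot: [[0.596, 0.803, -0.005], [0.803, -0.596, 0.004], [0.001, -0.006, -1.0]]
wrist_force: [-0.9, -0.3, -1.3]
opening: 0.0321
grip_force: 39.1
```

Run:
```python
from caddy import *
s=robot.read_state();print(s["ee_pos"].round(4),s["joint_pos"].round(2))
p,d=robot.camera("side");q,e=robot.camera("top")
big=lambda i,x0,x1,y0,y1,f:cv2.resize(i[y0:y1,x0:x1],None,fx=f,fy=f,interpolation=cv2.INTER_CUBIC)
cv2.imwrite("pics/pl1.png",np.hstack([big(p,320,430,110,230,3.6),big(q,375,505,200,320,3.0)[:360] if 0 else cv2.resize(q[200:330,375:485],(396,432))]))
r,b,m=caddy(q,e);print(r,m.sum())
```

```text
[ 0.4304 -0.2231  0.1453] [-0.75 -0.24 -0.43  1.39  0.    1.46]
((477.53045654296875, -237.80247497558594), (40.77321243286133, 163.95651245117188), 50.42995834350586) 255
```

View pics/pl1.png

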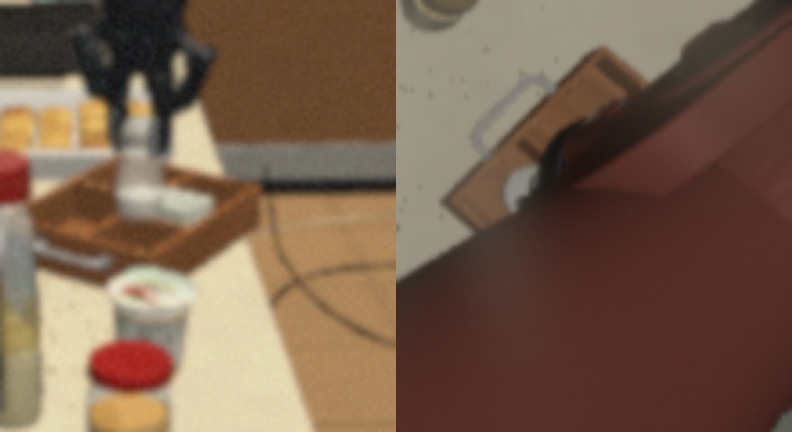

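The shaker hangs upright above the near-left small pocket (left half, about (135,190)). The arm hides most of the caddy in the top view. Descending now.

Call:
{"api": "step_arm", "payload": {
  "rows": [
    {"x": -0.016,"y": 0.012,"z": 0,"twist": 0},
    {"x": 0,"y": 0,"z": 0.1,"twist": 0},
    {"x": 0,"y": 0,"z": 0.08,"twist": 0},
    {"x": 0,"y": 0,"z": 0.03,"twist": 0},
    {"x": 0,"y": 0,"z": 0,"twist": 0}
  ]
}}

```text
time_s: 8.95
ee_pos: [0.4324, -0.231, 0.0967]
ee_rot: [[0.596, 0.803, 0.001], [0.803, -0.596, -0.001], [-0.0, 0.001, -1.0]]
wrist_force: [-1.1, 0.9, -1.4]
opening: 0.0322
grip_force: 39.1
```

Call:
{"api": "step_arm", "payload": {
  "rows": [
    {"x": 0.004,"y": -0.012,"z": 0.016,"twist": 0},
    {"x": 0,"y": 0,"z": 0.012,"twist": 0},
    {"x": 0,"y": 0,"z": 0.006,"twist": 0},
    {"x": 0,"y": 0,"z": 0.006,"twist": 0},
    {"x": 0,"y": 0,"z": 0,"twist": 0}
  ]
}}

```text
time_s: 9.57
ee_pos: [0.4303, -0.2281, 0.0866]
ee_rot: [[0.596, 0.803, 0.0], [0.803, -0.596, -0.001], [-0.0, 0.001, -1.0]]
wrist_force: [-1.8, 2.4, 5.3]
opening: 0.0321
grip_force: 40.2
```

Contact is felt (the force rose 6–7 N) at the expected height. Releasing with a small opening, then rising.

Call:
{"api": "step_arm", "payload": {
  "rows": [
    {"x": 0,"y": 0,"z": 0,"twist": 0},
    {"x": 0,"y": 0,"z": 0,"twist": 0},
    {"x": 0,"y": 0,"z": 0,"twist": 0},
    {"x": 0,"y": 0,"z": -0.02,"twist": 0},
    {"x": 0,"y": 0,"z": -0.1,"twist": 0}
  ],
  "claw": 58
}}

```text
time_s: 10.2
ee_pos: [0.4294, -0.2272, 0.115]
ee_rot: [[0.596, 0.803, -0.002], [0.803, -0.596, 0.002], [0.0, -0.003, -1.0]]
wrist_force: [0.5, -0.9, 0.4]
opening: 0.0581
grip_force: 0.0
```

Call:
{"api": "step_arm", "payload": {
  "rows": [
    {"x": 0,"y": 0,"z": -0.2,"twist": 0},
    {"x": 0,"y": 0,"z": -0.2,"twist": 0},
    {"x": 0,"y": 0,"z": -0.2,"twist": 0},
    {"x": 0,"y": 0,"z": -0.2,"twist": 0},
    {"x": 0,"y": 0,"z": 0,"twist": 0}
  ]
}}

```text
time_s: 10.82
ee_pos: [0.4312, -0.2289, 0.3204]
ee_rot: [[0.596, 0.803, 0.005], [0.803, -0.596, -0.005], [-0.001, 0.007, -1.0]]
wrist_force: [-0.8, -0.5, -1.1]
opening: 0.0578
grip_force: 0.0
```

Call:
{"api": "step_arm", "payload": {
  "rows": [
    {"x": 0.211,"y": 0.011,"z": 0,"twist": 0},
    {"x": 0.211,"y": 0.011,"z": 0,"twist": 0},
    {"x": 0.211,"y": 0.011,"z": 0,"twist": 0},
    {"x": 0.211,"y": 0.011,"z": 0,"twist": 0},
    {"x": 0.211,"y": 0.011,"z": 0,"twist": 0}
  ]
}}

```text
time_s: 11.45
ee_pos: [0.5993, -0.0228, 0.3151]
ee_rot: [[0.596, 0.803, -0.001], [0.803, -0.596, -0.0], [-0.0, -0.001, -1.0]]
wrist_force: [0.6, -1.2, -0.1]
opening: 0.0585
grip_force: 0.0
```

Call:
{"api": "step_arm", "payload": {
  "rows": [
    {"x": 0.211,"y": 0.011,"z": 0,"twist": 0},
    {"x": 0.211,"y": 0.011,"z": 0,"twist": 0},
    {"x": 0.211,"y": 0.011,"z": 0,"twist": 0},
    {"x": 0,"y": 0,"z": 0.2,"twist": 0},
    {"x": 0,"y": 0,"z": 0,"twist": 0}
  ]
}}

```text
time_s: 12.08
ee_pos: [0.6969, 0.0982, 0.2584]
ee_rot: [[0.596, 0.803, -0.012], [0.803, -0.596, 0.0], [-0.007, -0.01, -1.0]]
wrist_force: [-0.1, 0.1, -0.6]
opening: 0.0583
grip_force: 0.0
```

Call:
{"api": "step_arm", "payload": {
  "rows": [
    {"x": 0.006,"y": 0.01,"z": 0.18,"twist": 0},
    {"x": 0,"y": 0,"z": 0.18,"twist": 0},
    {"x": 0,"y": 0,"z": 0.18,"twist": 0},
    {"x": 0,"y": 0,"z": 0.1,"twist": 0},
    {"x": 0,"y": 0,"z": 0,"twist": 0}
  ]
}}

```text
time_s: 12.7
ee_pos: [0.7013, 0.0967, 0.1058]
ee_rot: [[0.597, 0.802, -0.002], [0.802, -0.597, -0.0], [-0.001, -0.002, -1.0]]
wrist_force: [0.3, -0.1, 0.1]
opening: 0.0579
grip_force: 0.0
```

Call:
{"api": "step_arm", "payload": {
  "rows": [
    {"x": 0,"y": 0,"z": 0.09,"twist": 0},
    {"x": 0,"y": 0,"z": 0.015,"twist": 0},
    {"x": 0,"y": 0,"z": 0,"twist": 0},
    {"x": 0,"y": 0,"z": 0,"twist": 0}
  ]
}}

```text
time_s: 13.2
ee_pos: [0.7032, 0.0972, 0.0813]
ee_rot: [[0.596, 0.803, 0.002], [0.803, -0.596, -0.0], [0.001, 0.002, -1.0]]
wrist_force: [-0.4, -0.0, 0.1]
opening: 0.0579
grip_force: 0.0
```

Call:
{"api": "step_arm", "payload": {
  "rows": [
    {"x": 0,"y": 0,"z": 0.012,"twist": 0},
    {"x": 0,"y": 0,"z": 0,"twist": 0},
    {"x": 0,"y": 0,"z": 0,"twist": 0},
    {"x": 0,"y": 0,"z": 0,"twist": 0},
    {"x": 0,"y": 0,"z": 0,"twist": 0}
  ],
  "claw": 20
}}

```text
time_s: 13.82
ee_pos: [0.7026, 0.0974, 0.0771]
ee_rot: [[0.596, 0.803, 0.001], [0.803, -0.596, -0.0], [0.0, 0.0, -1.0]]
wrist_force: [-1.5, 0.2, 6.3]
opening: 0.0325
grip_force: 39.9
```

Call:
{"api": "step_arm", "payload": {
  "rows": [
    {"x": 0,"y": 0,"z": -0.04,"twist": 0},
    {"x": 0,"y": 0,"z": -0.1,"twist": 0},
    {"x": 0,"y": 0,"z": -0.2,"twist": 0},
    {"x": 0,"y": 0,"z": -0.2,"twist": 0},
    {"x": 0,"y": 0,"z": -0.2,"twist": 0}
  ]
}}

```text
time_s: 14.45
ee_pos: [0.7022, 0.0974, 0.2634]
ee_rot: [[0.596, 0.803, 0.0], [0.803, -0.596, -0.0], [-0.0, 0.0, -1.0]]
wrist_force: [1.3, -0.1, 0.1]
opening: 0.0323
grip_force: 39.2
```

Call:
{"api": "step_arm", "payload": {
  "rows": [
    {"x": 0,"y": 0,"z": -0.2,"twist": 0},
    {"x": -0.1,"y": 0,"z": -0.1,"twist": 0},
    {"x": -0.21,"y": -0.009,"z": 0,"twist": 0},
    {"x": -0.21,"y": -0.009,"z": 0,"twist": 0},
    {"x": -0.21,"y": -0.009,"z": 0,"twist": 0}
  ]
}}

```text
time_s: 15.08
ee_pos: [0.5869, -0.0461, 0.3367]
ee_rot: [[0.596, 0.803, 0.0], [0.803, -0.596, -0.0], [-0.0, 0.0, -1.0]]
wrist_force: [1.5, -1.3, 0.4]
opening: 0.0326
grip_force: 39.3
```

Call:
{"api": "step_arm", "payload": {
  "rows": [
    {"x": -0.21,"y": -0.009,"z": 0,"twist": 0},
    {"x": -0.21,"y": -0.009,"z": 0,"twist": 0},
    {"x": -0.21,"y": -0.009,"z": 0,"twist": 0},
    {"x": -0.21,"y": -0.009,"z": 0,"twist": 0},
    {"x": -0.21,"y": -0.009,"z": 0,"twist": 0}
  ]
}}

```text
time_s: 15.7
ee_pos: [0.4213, -0.2501, 0.3369]
ee_rot: [[0.596, 0.803, 0.0], [0.803, -0.596, -0.001], [-0.0, 0.001, -1.0]]
wrist_force: [0.2, -0.2, -1.1]
opening: 0.0324
grip_force: 39.3
```

Call:
{"api": "step_arm", "payload": {
  "rows": [
    {"x": -0.21,"y": -0.011,"z": 0,"twist": 0},
    {"x": -0.21,"y": -0.011,"z": 0,"twist": 0},
    {"x": 0,"y": 0,"z": 0,"twist": 0},
    {"x": 0,"y": 0,"z": 0.15,"twist": 0},
    {"x": 0,"y": 0,"z": 0,"twist": 0}
  ]
}}

```text
time_s: 16.32
ee_pos: [0.3553, -0.3286, 0.297]
ee_rot: [[0.596, 0.803, -0.002], [0.803, -0.596, 0.004], [0.002, -0.004, -1.0]]
wrist_force: [0.2, -0.4, -0.7]
opening: 0.0328
grip_force: 39.4
```

Call:
{"api": "step_arm", "payload": {
  "rows": [
    {"x": -0.004,"y": 0.004,"z": 0.17,"twist": 0},
    {"x": 0,"y": 0,"z": 0.17,"twist": 0},
    {"x": 0,"y": 0,"z": 0.17,"twist": 0},
    {"x": 0,"y": 0,"z": 0.1,"twist": 0},
    {"x": 0,"y": 0,"z": 0,"twist": 0}
  ]
}}

```text
time_s: 16.95
ee_pos: [0.3558, -0.3304, 0.1463]
ee_rot: [[0.596, 0.803, -0.001], [0.803, -0.596, 0.002], [0.001, -0.002, -1.0]]
wrist_force: [-0.8, 0.8, -0.2]
opening: 0.0323
grip_force: 39.4
```

Call:
{"api": "step_arm", "payload": {
  "rows": [
    {"x": 0,"y": 0,"z": 0,"twist": 0}
  ]
}}

```text
time_s: 17.08
ee_pos: [0.3566, -0.332, 0.1488]
ee_rot: [[0.596, 0.803, 0.001], [0.803, -0.596, -0.002], [-0.001, 0.002, -1.0]]
wrist_force: [0.1, -0.3, -0.7]
opening: 0.0321
grip_force: 39.4
```

Call:
{"api": "step_arm", "payload": {
  "rows": [
    {"x": 0,"y": 0,"z": 0.1,"twist": 0},
    {"x": 0,"y": 0,"z": 0.07,"twist": 0},
    {"x": 0,"y": 0,"z": 0.03,"twist": 0},
    {"x": 0,"y": 0,"z": 0,"twist": 0},
    {"x": 0,"y": 0,"z": 0,"twist": 0}
  ]
}}

```text
time_s: 17.7
ee_pos: [0.3561, -0.3319, 0.0974]
ee_rot: [[0.596, 0.803, 0.001], [0.803, -0.596, -0.001], [-0.0, 0.001, -1.0]]
wrist_force: [-0.1, -0.3, -0.5]
opening: 0.0323
grip_force: 39.4
```

Call:
{"api": "step_arm", "payload": {
  "rows": [
    {"x": 0,"y": 0,"z": 0.016,"twist": 0},
    {"x": 0,"y": 0,"z": 0.016,"twist": 0},
    {"x": 0,"y": 0,"z": 0.008,"twist": 0},
    {"x": 0,"y": 0,"z": 0.006,"twist": 0},
    {"x": 0,"y": 0,"z": 0,"twist": 0}
  ]
}}

```text
time_s: 18.32
ee_pos: [0.3558, -0.3315, 0.0851]
ee_rot: [[0.596, 0.803, 0.0], [0.803, -0.596, -0.0], [-0.0, 0.0, -1.0]]
wrist_force: [0.3, 0.6, -1.3]
opening: 0.0325
grip_force: 39.5
```

Call:
{"api": "step_arm", "payload": {
  "rows": [
    {"x": 0,"y": 0,"z": 0.006,"twist": 0},
    {"x": 0,"y": 0,"z": 0,"twist": 0},
    {"x": 0,"y": 0,"z": 0.004,"twist": 0},
    {"x": 0,"y": 0,"z": 0,"twist": 0}
  ]
}}

```text
time_s: 18.82
ee_pos: [0.3559, -0.3321, 0.0848]
ee_rot: [[0.596, 0.803, 0.0], [0.803, -0.596, -0.002], [-0.001, 0.001, -1.0]]
wrist_force: [-4.8, 5.1, 18.7]
opening: 0.0324
grip_force: 43.4
```

Firm contact with the floor (18.7 N). Releasing and rising.

Call:
{"api": "step_arm", "payload": {
  "rows": [
    {"x": 0,"y": 0,"z": -0.006,"twist": 0},
    {"x": 0,"y": 0,"z": 0,"twist": 0},
    {"x": 0,"y": 0,"z": 0,"twist": 0},
    {"x": 0,"y": 0,"z": -0.02,"twist": 0},
    {"x": 0,"y": 0,"z": -0.1,"twist": 0}
  ],
  "claw": 58
}}

```text
time_s: 19.45
ee_pos: [0.3552, -0.3305, 0.1131]
ee_rot: [[0.596, 0.803, -0.002], [0.803, -0.596, 0.002], [0.001, -0.003, -1.0]]
wrist_force: [0.9, -0.0, 0.6]
opening: 0.0581
grip_force: 0.0
```

Call:
{"api": "step_arm", "payload": {
  "rows": [
    {"x": 0,"y": 0,"z": -0.2,"twist": 0},
    {"x": 0,"y": 0,"z": -0.2,"twist": 0},
    {"x": 0,"y": 0,"z": -0.2,"twist": 0},
    {"x": 0,"y": 0,"z": -0.1,"twist": 0},
    {"x": 0,"y": 0,"z": 0,"twist": 0}
  ]
}}

```text
time_s: 20.08
ee_pos: [0.3563, -0.3322, 0.2914]
ee_rot: [[0.596, 0.803, 0.002], [0.803, -0.596, -0.003], [-0.001, 0.004, -1.0]]
wrist_force: [0.3, -0.5, -0.5]
opening: 0.0581
grip_force: 0.0
```

Call:
{"api": "step_arm", "payload": {
  "rows": [
    {"x": 0.198,"y": -0.083,"z": 0,"twist": 0},
    {"x": 0.198,"y": -0.083,"z": 0,"twist": 0},
    {"x": 0.198,"y": -0.083,"z": 0,"twist": 0},
    {"x": 0.198,"y": -0.083,"z": 0,"twist": 0},
    {"x": 0.198,"y": -0.083,"z": 0,"twist": 0}
  ],
  "claw": 82
}}

```text
time_s: 20.7
ee_pos: [0.4199, -0.0691, 0.2877]
ee_rot: [[0.597, 0.802, -0.001], [0.802, -0.597, 0.001], [-0.0, -0.001, -1.0]]
wrist_force: [0.7, 0.6, -0.7]
opening: 0.0819
grip_force: 0.0
```

Call:
{"api": "step_arm", "payload": {
  "rows": [
    {"x": 0.198,"y": -0.083,"z": 0,"twist": 0},
    {"x": 0.198,"y": -0.083,"z": 0,"twist": 0},
    {"x": 0.198,"y": -0.083,"z": 0,"twist": 0},
    {"x": 0,"y": 0,"z": 0.2,"twist": 0},
    {"x": 0,"y": 0,"z": 0,"twist": 0}
  ]
}}

```text
time_s: 21.32
ee_pos: [0.4561, 0.0862, 0.2344]
ee_rot: [[0.595, 0.803, -0.008], [0.804, -0.595, 0.001], [-0.004, -0.007, -1.0]]
wrist_force: [-0.2, 0.6, -0.3]
opening: 0.0818
grip_force: 0.0
```

Call:
{"api": "step_arm", "payload": {
  "rows": [
    {"x": 0,"y": 0,"z": 0.2,"twist": 0},
    {"x": 0,"y": 0,"z": 0.15,"twist": 0},
    {"x": 0,"y": 0,"z": 0.05,"twist": 0},
    {"x": 0,"y": 0,"z": 0,"twist": 0},
    {"x": 0,"y": 0,"z": 0,"twist": 0}
  ]
}}

```text
time_s: 21.95
ee_pos: [0.4598, 0.0851, 0.1411]
ee_rot: [[0.597, 0.802, 0.003], [0.802, -0.597, -0.0], [0.001, 0.002, -1.0]]
wrist_force: [0.2, -0.1, 0.5]
opening: 0.082
grip_force: 0.0
```

Call:
{"api": "step_arm", "payload": {
  "rows": [
    {"x": 0,"y": -0.004,"z": 0.12,"twist": 0},
    {"x": 0,"y": 0,"z": 0.1,"twist": 0},
    {"x": 0,"y": 0,"z": 0.04,"twist": 0},
    {"x": 0,"y": 0,"z": 0,"twist": 0},
    {"x": 0,"y": 0,"z": 0,"twist": 0}
  ]
}}

```text
time_s: 22.58
ee_pos: [0.4588, 0.0859, 0.0755]
ee_rot: [[0.596, 0.803, 0.002], [0.803, -0.596, -0.0], [0.001, 0.002, -1.0]]
wrist_force: [0.0, -0.4, 0.0]
opening: 0.0818
grip_force: 0.0
```

Call:
{"api": "step_arm", "payload": {
  "rows": [
    {"x": 0,"y": 0,"z": 0,"twist": 0},
    {"x": 0,"y": 0,"z": 0,"twist": 0},
    {"x": 0,"y": 0,"z": 0,"twist": 0},
    {"x": 0,"y": 0,"z": 0,"twist": 0},
    {"x": 0,"y": 0,"z": 0,"twist": 0}
  ],
  "claw": 45,
  "squeeze": 50
}}

```text
time_s: 23.2
ee_pos: [0.4586, 0.086, 0.0752]
ee_rot: [[0.596, 0.803, 0.002], [0.803, -0.596, -0.0], [0.001, 0.001, -1.0]]
wrist_force: [-1.5, -0.2, 4.8]
opening: 0.0597
grip_force: 52.5
```

Call:
{"api": "step_arm", "payload": {
  "rows": [
    {"x": 0,"y": 0,"z": -0.04,"twist": 0},
    {"x": 0,"y": 0,"z": -0.1,"twist": 0},
    {"x": 0,"y": 0,"z": -0.2,"twist": 0},
    {"x": 0,"y": 0,"z": -0.2,"twist": 0},
    {"x": 0,"y": 0,"z": 0,"twist": 0}
  ]
}}

```text
time_s: 23.82
ee_pos: [0.4598, 0.0858, 0.2136]
ee_rot: [[0.596, 0.803, 0.007], [0.803, -0.596, -0.001], [0.003, 0.006, -1.0]]
wrist_force: [0.3, 0.2, -2.9]
opening: 0.0596
grip_force: 55.3
```

Run:
```python
from caddy import *
q,e=robot.camera("top");p,_=robot.camera("side")
r,b,m=caddy(q,e);print(r,b.round())
W=world("top",e);th=np.radians(r[2]-90 if r[1][0]>r[1][1] else r[2]);R=np.array([[np.cos(th),-np.sin(th)],[np.sin(th),np.cos(th)]])
C=np.array(r[0]);print("yaw",np.degrees(th))
k=(W[...,2]>.075)&(W[...,2]<.11)&(np.hypot(W[...,0]-C[0]/1e3,W[...,1]-C[1]/1e3)<.14)
n,l,s,c=cv2.connectedComponentsWithStats(k.astype(np.uint8))
for i in range(1,n):
    if s[i,4]>30: t=W[l==i];w=(t.max(0)+t.min(0))/2*1000;print(s[i,4],t[:,2].max(),w.round(),"in caddy",((w[:2]-C)@R).round(1))
for nme,o in dict(sL=(-43,63.5),sR=(-43,-63.5),ob=(35,43),sq=(35,-55.5)).items(): print(nme,(R@o+C).round(1))
cv2.imwrite("pics/v2.png",np.hstack([cv2.resize(q[190:330,375:515],(420,420)),cv2.resize(p[120:240,310:420],(380,420))]))
```

```text
((427.2449035644531, -304.9521789550781), (202.6977996826172, 162.16790771484375), 53.63229751586914) [[ 302. -338.]
 [ 432. -435.]
 [ 553. -271.]
 [ 422. -175.]]
yaw -36.36770248413086
174 0.10105952900305701 [ 430. -230.   88.] in caddy [-41.8  61.8]
188 0.10041362806008448 [ 357. -333.   88.] in caddy [-40.  -64.9]
sL [ 430.3 -228.3]
sR [ 355.  -330.6]
ob [ 480.9 -291.1]
sq [ 422.5 -370.4]
```

View pics/v2.png

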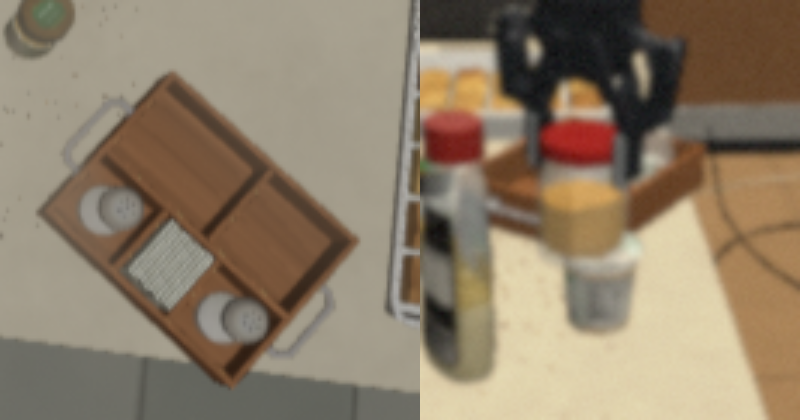

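Both shakers stand in their pockets (left half, about (120,208) and (245,318)) and the caddy has not moved. The jar is held level. Moving it to the square pocket.

Call:
{"api": "step_arm", "payload": {
  "rows": [
    {"x": 0,"y": 0,"z": -0.18,"twist": 0},
    {"x": -0.0,"y": 0.0,"z": -0.14,"twist": 0},
    {"x": -0.194,"y": 0.121,"z": 0,"twist": 0},
    {"x": -0.194,"y": 0.121,"z": 0,"twist": 0},
    {"x": -0.194,"y": 0.121,"z": 0,"twist": 0}
  ]
}}

```text
time_s: 24.55
ee_pos: [0.4431, -0.0861, 0.2873]
ee_rot: [[0.596, 0.803, -0.002], [0.803, -0.596, 0.001], [-0.0, -0.002, -1.0]]
wrist_force: [1.1, -0.5, -2.1]
opening: 0.06
grip_force: 55.9
```

Call:
{"api": "step_arm", "payload": {
  "rows": [
    {"x": -0.194,"y": 0.121,"z": 0,"twist": 0},
    {"x": -0.194,"y": 0.121,"z": 0,"twist": 0},
    {"x": -0.194,"y": 0.121,"z": 0,"twist": 0},
    {"x": -0.194,"y": 0.121,"z": 0,"twist": 0},
    {"x": -0.194,"y": 0.121,"z": 0,"twist": 0}
  ]
}}

```text
time_s: 25.18
ee_pos: [0.4199, -0.3711, 0.287]
ee_rot: [[0.597, 0.803, -0.002], [0.803, -0.597, 0.002], [0.001, -0.003, -1.0]]
wrist_force: [0.1, -0.3, -2.0]
opening: 0.0598
grip_force: 55.9
```

Call:
{"api": "step_arm", "payload": {
  "rows": [
    {"x": 0,"y": 0,"z": 0,"twist": 0},
    {"x": 0,"y": 0,"z": 0.15,"twist": 0},
    {"x": 0,"y": 0,"z": 0.15,"twist": 0},
    {"x": 0,"y": 0,"z": 0,"twist": 0},
    {"x": 0,"y": 0,"z": 0,"twist": 0}
  ]
}}

```text
time_s: 25.8
ee_pos: [0.421, -0.3694, 0.215]
ee_rot: [[0.596, 0.803, 0.0], [0.803, -0.596, -0.0], [-0.0, 0.0, -1.0]]
wrist_force: [0.9, -0.6, -1.2]
opening: 0.0598
grip_force: 56.0
```

Call:
{"api": "step_arm", "payload": {
  "rows": [
    {"x": 0,"y": 0.007,"z": 0.14,"twist": 0},
    {"x": 0,"y": 0,"z": 0.12,"twist": 0},
    {"x": 0,"y": 0,"z": 0.1,"twist": 0},
    {"x": 0,"y": 0,"z": 0.06,"twist": 0},
    {"x": 0,"y": 0,"z": 0.03,"twist": 0}
  ]
}}

```text
time_s: 26.42
ee_pos: [0.4225, -0.3712, 0.1021]
ee_rot: [[0.596, 0.803, 0.001], [0.803, -0.596, -0.001], [-0.0, 0.001, -1.0]]
wrist_force: [0.7, -0.6, -2.7]
opening: 0.0598
grip_force: 56.3
```

Call:
{"api": "step_arm", "payload": {
  "rows": [
    {"x": 0,"y": 0,"z": 0,"twist": 0},
    {"x": 0,"y": 0,"z": 0,"twist": 0}
  ]
}}

```text
time_s: 26.68
ee_pos: [0.4226, -0.3714, 0.1027]
ee_rot: [[0.596, 0.803, 0.001], [0.803, -0.596, -0.001], [-0.001, 0.002, -1.0]]
wrist_force: [1.0, -1.2, -3.0]
opening: 0.0596
grip_force: 56.3
```

Call:
{"api": "step_arm", "payload": {
  "rows": [
    {"x": 0,"y": 0,"z": 0.03,"twist": 0},
    {"x": 0,"y": 0,"z": 0.024,"twist": 0},
    {"x": 0,"y": 0,"z": 0.012,"twist": 0},
    {"x": 0,"y": 0,"z": 0.006,"twist": 0},
    {"x": 0,"y": 0,"z": 0,"twist": 0}
  ]
}}

```text
time_s: 27.3
ee_pos: [0.4222, -0.3709, 0.0836]
ee_rot: [[0.596, 0.803, 0.0], [0.803, -0.596, -0.0], [-0.0, 0.0, -1.0]]
wrist_force: [0.3, 0.2, -3.7]
opening: 0.0594
grip_force: 56.2
```

Call:
{"api": "step_arm", "payload": {
  "rows": [
    {"x": 0,"y": 0,"z": 0.004,"twist": 0},
    {"x": 0,"y": 0,"z": 0.003,"twist": 0},
    {"x": 0,"y": 0,"z": 0,"twist": 0}
  ]
}}

```text
time_s: 27.68
ee_pos: [0.4224, -0.3712, 0.0832]
ee_rot: [[0.596, 0.803, 0.0], [0.803, -0.596, -0.001], [-0.001, 0.001, -1.0]]
wrist_force: [-2.5, 3.4, 8.1]
opening: 0.0598
grip_force: 57.0
```

Contact is felt. Releasing to 74 mm and rising.

Call:
{"api": "step_arm", "payload": {
  "rows": [
    {"x": 0,"y": 0,"z": 0,"twist": 0},
    {"x": 0,"y": 0,"z": 0,"twist": 0},
    {"x": 0,"y": 0,"z": 0,"twist": 0},
    {"x": 0,"y": 0,"z": -0.02,"twist": 0},
    {"x": 0,"y": 0,"z": -0.1,"twist": 0}
  ],
  "claw": 74
}}

```text
time_s: 28.3
ee_pos: [0.4215, -0.3699, 0.1108]
ee_rot: [[0.596, 0.803, -0.002], [0.803, -0.596, 0.002], [0.001, -0.003, -1.0]]
wrist_force: [0.1, 0.7, 0.2]
opening: 0.0735
grip_force: 0.0
```

Call:
{"api": "step_arm", "payload": {
  "rows": [
    {"x": 0,"y": 0,"z": -0.2,"twist": 0},
    {"x": 0,"y": 0,"z": -0.2,"twist": 0},
    {"x": 0,"y": 0,"z": -0.2,"twist": 0},
    {"x": 0,"y": 0,"z": -0.2,"twist": 0},
    {"x": 0,"y": 0,"z": 0,"twist": 0}
  ]
}}

```text
time_s: 28.92
ee_pos: [0.423, -0.372, 0.3167]
ee_rot: [[0.596, 0.803, 0.004], [0.803, -0.596, -0.006], [-0.002, 0.007, -1.0]]
wrist_force: [1.1, -0.7, 0.1]
opening: 0.0742
grip_force: 0.0
```

Call:
{"api": "step_arm", "payload": {
  "rows": [
    {"x": 0.225,"y": -0.074,"z": 0,"twist": 0},
    {"x": 0.225,"y": -0.074,"z": 0,"twist": 0},
    {"x": 0.225,"y": -0.074,"z": 0,"twist": 0},
    {"x": 0.225,"y": -0.074,"z": 0,"twist": 0},
    {"x": 0.225,"y": -0.074,"z": 0,"twist": 0}
  ]
}}

```text
time_s: 29.55
ee_pos: [0.5157, -0.0879, 0.311]
ee_rot: [[0.597, 0.803, -0.001], [0.803, -0.597, 0.0], [-0.0, -0.001, -1.0]]
wrist_force: [1.1, -0.2, -0.7]
opening: 0.0741
grip_force: 0.0
```

Call:
{"api": "step_arm", "payload": {
  "rows": [
    {"x": 0.225,"y": -0.074,"z": 0,"twist": 0},
    {"x": 0.225,"y": -0.074,"z": 0,"twist": 0},
    {"x": 0.225,"y": -0.074,"z": 0,"twist": 0},
    {"x": 0.225,"y": -0.074,"z": 0,"twist": 0},
    {"x": 0.225,"y": -0.074,"z": 0,"twist": 0}
  ]
}}

```text
time_s: 30.18
ee_pos: [0.6093, 0.193, 0.3109]
ee_rot: [[0.596, 0.803, -0.001], [0.803, -0.596, -0.0], [-0.001, -0.0, -1.0]]
wrist_force: [0.8, 0.4, -0.3]
opening: 0.0745
grip_force: 0.0
```

Call:
{"api": "step_arm", "payload": {
  "rows": [
    {"x": 0.225,"y": -0.074,"z": 0,"twist": 0},
    {"x": 0,"y": 0,"z": 0,"twist": 0},
    {"x": 0,"y": 0,"z": 0,"twist": 0},
    {"x": 0,"y": 0,"z": 0,"twist": 0}
  ]
}}

```text
time_s: 30.68
ee_pos: [0.6277, 0.2461, 0.3122]
ee_rot: [[0.597, 0.802, 0.0], [0.802, -0.597, -0.0], [0.0, 0.0, -1.0]]
wrist_force: [0.1, -0.0, -0.3]
opening: 0.0741
grip_force: 0.0
```

Call:
{"api": "step_arm", "payload": {
  "rows": [
    {"x": 0.004,"y": 0,"z": 0.15,"twist": 0},
    {"x": 0,"y": 0,"z": 0.15,"twist": 0},
    {"x": 0,"y": 0,"z": 0.15,"twist": 0},
    {"x": 0,"y": 0,"z": 0.1,"twist": 0},
    {"x": 0,"y": 0,"z": 0.04,"twist": 0}
  ]
}}

```text
time_s: 31.3
ee_pos: [0.6277, 0.2468, 0.1632]
ee_rot: [[0.598, 0.802, -0.001], [0.802, -0.598, -0.0], [-0.001, -0.001, -1.0]]
wrist_force: [-1.0, -0.9, -0.3]
opening: 0.0739
grip_force: 0.0
```

Call:
{"api": "step_arm", "payload": {
  "rows": [
    {"x": 0,"y": 0,"z": 0,"twist": 0},
    {"x": 0,"y": 0,"z": 0,"twist": 0}
  ]
}}

```text
time_s: 31.55
ee_pos: [0.6292, 0.2478, 0.1661]
ee_rot: [[0.597, 0.802, 0.002], [0.802, -0.597, 0.0], [0.002, 0.002, -1.0]]
wrist_force: [0.2, 0.2, 0.6]
opening: 0.0739
grip_force: 0.0
```

Call:
{"api": "step_arm", "payload": {
  "rows": [
    {"x": 0,"y": 0,"z": 0.016,"twist": 0},
    {"x": 0,"y": 0,"z": 0,"twist": 0},
    {"x": 0,"y": 0,"z": 0,"twist": 0},
    {"x": 0,"y": 0,"z": 0,"twist": 0},
    {"x": 0,"y": 0,"z": 0,"twist": 0}
  ],
  "claw": 30,
  "squeeze": 60
}}

```text
time_s: 32.17
ee_pos: [0.6287, 0.248, 0.1607]
ee_rot: [[0.596, 0.803, 0.001], [0.803, -0.596, -0.0], [0.001, 0.001, -1.0]]
wrist_force: [0.9, 0.0, 4.1]
opening: 0.0443
grip_force: 61.5
```

Call:
{"api": "step_arm", "payload": {
  "rows": [
    {"x": 0,"y": 0,"z": 0,"twist": 0},
    {"x": 0,"y": 0,"z": 0,"twist": 0}
  ]
}}

```text
time_s: 32.42
ee_pos: [0.6287, 0.248, 0.1607]
ee_rot: [[0.596, 0.803, 0.001], [0.803, -0.596, 0.0], [0.001, 0.001, -1.0]]
wrist_force: [1.0, -0.6, 5.5]
opening: 0.0448
grip_force: 61.7
```

Call:
{"api": "step_arm", "payload": {
  "rows": [
    {"x": 0,"y": 0,"z": -0.04,"twist": 0},
    {"x": 0,"y": 0,"z": -0.1,"twist": 0},
    {"x": 0,"y": 0,"z": -0.18,"twist": 0},
    {"x": 0,"y": 0,"z": -0.18,"twist": 0},
    {"x": 0,"y": 0,"z": 0,"twist": 0}
  ]
}}

```text
time_s: 33.05
ee_pos: [0.6294, 0.2484, 0.2896]
ee_rot: [[0.596, 0.803, 0.005], [0.803, -0.596, 0.001], [0.004, 0.004, -1.0]]
wrist_force: [0.3, 1.0, -2.4]
opening: 0.0444
grip_force: 61.7
```

Call:
{"api": "step_arm", "payload": {
  "rows": [
    {"x": 0,"y": 0,"z": -0.18,"twist": 0.8},
    {"x": 0,"y": 0,"z": -0.18,"twist": 0.8},
    {"x": 0,"y": 0,"z": -0.12,"twist": 0.8},
    {"x": 0,"y": 0,"z": 0,"twist": 0.8},
    {"x": 0,"y": 0,"z": 0,"twist": 0.8}
  ]
}}

```text
time_s: 33.67
ee_pos: [0.6284, 0.2481, 0.4039]
ee_rot: [[0.901, 0.434, -0.002], [0.434, -0.901, -0.0], [-0.002, -0.001, -1.0]]
wrist_force: [-0.8, 0.7, -2.8]
opening: 0.044
grip_force: 62.1
```

Call:
{"api": "step_arm", "payload": {
  "rows": [
    {"x": 0,"y": 0,"z": 0,"twist": 0},
    {"x": 0,"y": 0,"z": 0,"twist": 0}
  ]
}}

```text
time_s: 33.92
ee_pos: [0.6283, 0.248, 0.4044]
ee_rot: [[0.899, 0.438, -0.002], [0.438, -0.899, -0.0], [-0.002, -0.0, -1.0]]
wrist_force: [-0.3, 0.6, -1.6]
opening: 0.0447
grip_force: 62.1
```

Run:
```python
from h import *
s=robot.read_state();print(s["ee_pos"].round(4),s["joint_pos"].round(2))
p,d=robot.camera("side");q,e=robot.camera("top")
S=world("side",d);np.save("pics/sideb.npy",d);np.save("pics/topb.npy",e)
u,v=px("side",s["ee_pos"]);u2,v2=px("top",s["ee_pos"]);print(u,v,u2,v2)
zb=s["ee_pos"][2]-.161
k=(S[...,2]>zb+.04)&(S[...,2]<zb+.11)&(abs(S[...,0]-s["ee_pos"][0])<.06)&(abs(S[...,1]-s["ee_pos"][1])<.06)
t=S[k][:,:2]*1000
for x in range(570,700,6):
    a=t[(t[:,0]>=x)&(t[:,0]<x+6)]
    if len(a)>5: print("side x",x+3,"y med",np.median(a[:,1]).round(1),len(a))
u,v=int(u),int(v);cv2.imwrite("pics/v3.png",cv2.resize(p[max(v-60,0):v+160,max(u-110,0):u+110],None,fx=2.6,fy=2.6))
```

```text
[0.6283 0.248  0.4044] [ 0.18  0.5   0.86  1.92 -0.    2.87]
270.0297234729566 95.96890715251858 192.8473717871542 100.03158775152512
side x 591 y med 238.1 33
side x 597 y med 248.8 140
side x 603 y med 259.1 135
side x 609 y med 266.6 132
side x 615 y med 272.7 135
side x 621 y med 278.5 138
side x 627 y med 281.9 132
side x 633 y med 283.8 126
side x 639 y med 284.4 121
side x 645 y med 281.4 116
side x 651 y med 277.5 105
side x 657 y med 272.6 94
side x 663 y med 269.6 23
```

View pics/v3.png

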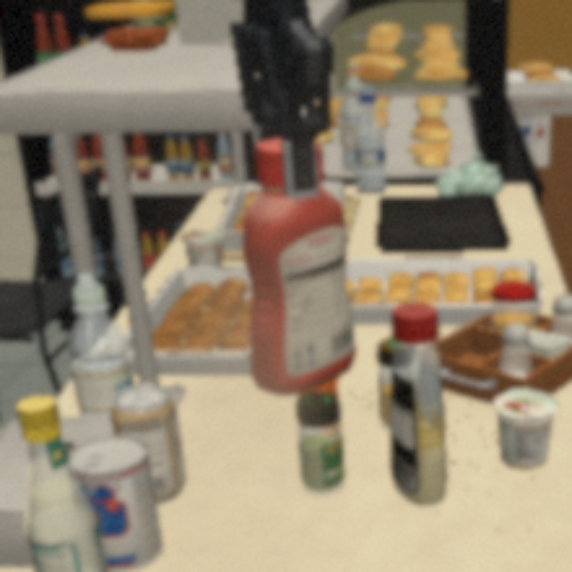

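The bottle hangs upright from its cap (crop (295,290)). A quick check of its yaw against the caddy's long axis at 53.6°.

Run:
```python
from h import *
from scipy.optimize import least_squares
Q=[]
for n in("top","side"):
    X=world(n,np.load(f"pics/{n}b.npy"))
    k=(X[...,2]>.283)&(X[...,2]<.368)&(abs(X[...,0]-.628)<.055)&(abs(X[...,1]-.248)<.055);Q.append(X[k][:,:2]*1000);print(k.sum())
for q in(Q[1],np.vstack(Q)):
  f=lambda v:(lambda a,b:((abs(a)/26.5)**v[3]+(abs(b)/43.5)**v[3])**(1/v[3])-1)((q-v[:2])@[np.cos(v[2]),np.sin(v[2])],(q-v[:2])@[-np.sin(v[2]),np.cos(v[2])])
  r=least_squares(f,[628,247,-.6,2.5],loss="soft_l1",f_scale=.05,bounds=([600,220,-2,1.9],[650,270,2,8]));print(r.x.round(3),np.degrees(r.x[2])+90,r.cost)
```

```text
584
1776
[ 6.25381e+02  2.43568e+02 -5.83000e-01  2.44900e+00] 56.608161624223506 1.3527313467419706
[ 6.26430e+02  2.46442e+02 -6.18000e-01  1.99300e+00] 54.57225176895716 2.7870584158540153
```

Call:
{"api": "step_arm", "payload": {
  "rows": [
    {"x": -0.1,"y": 0.11,"z": 0,"twist": 0},
    {"x": -0.147,"y": 0.168,"z": 0,"twist": 0},
    {"x": -0.147,"y": 0.168,"z": 0,"twist": 0},
    {"x": -0.147,"y": 0.168,"z": 0,"twist": 0},
    {"x": -0.147,"y": 0.168,"z": 0,"twist": 0}
  ]
}}

```text
time_s: 34.65
ee_pos: [0.5582, -0.0045, 0.4053]
ee_rot: [[0.899, 0.438, 0.0], [0.438, -0.899, -0.0], [0.0, 0.0, -1.0]]
wrist_force: [0.3, -1.4, -1.8]
opening: 0.0445
grip_force: 61.9
```

Call:
{"api": "step_arm", "payload": {
  "rows": [
    {"x": -0.147,"y": 0.168,"z": 0,"twist": 0},
    {"x": -0.147,"y": 0.168,"z": 0,"twist": 0},
    {"x": -0.147,"y": 0.168,"z": 0,"twist": 0},
    {"x": -0.147,"y": 0.168,"z": 0,"twist": 0},
    {"x": -0.147,"y": 0.168,"z": 0,"twist": 0}
  ]
}}

```text
time_s: 35.28
ee_pos: [0.4846, -0.2737, 0.4054]
ee_rot: [[0.899, 0.437, 0.0], [0.437, -0.899, -0.0], [0.0, 0.0, -1.0]]
wrist_force: [0.7, -0.4, -2.1]
opening: 0.0445
grip_force: 61.9
```

Call:
{"api": "step_arm", "payload": {
  "rows": [
    {"x": -0.05,"y": 0.058,"z": 0,"twist": 0.1},
    {"x": 0,"y": 0,"z": 0,"twist": 0},
    {"x": 0,"y": 0,"z": 0,"twist": 0}
  ]
}}

```text
time_s: 35.65
ee_pos: [0.4809, -0.2895, 0.4056]
ee_rot: [[0.904, 0.427, 0.0], [0.427, -0.904, 0.0], [0.0, 0.0, -1.0]]
wrist_force: [-0.3, 0.0, -1.9]
opening: 0.0442
grip_force: 62.1
```

Call:
{"api": "step_arm", "payload": {
  "rows": [
    {"x": -0.003,"y": 0.006,"z": 0.15,"twist": 0},
    {"x": 0,"y": 0,"z": 0.18,"twist": 0},
    {"x": 0,"y": 0,"z": 0.18,"twist": 0},
    {"x": 0,"y": 0,"z": 0.14,"twist": 0},
    {"x": 0,"y": 0,"z": 0.05,"twist": 0}
  ]
}}

```text
time_s: 36.28
ee_pos: [0.4803, -0.2903, 0.2284]
ee_rot: [[0.904, 0.428, -0.002], [0.428, -0.904, 0.002], [-0.001, -0.003, -1.0]]
wrist_force: [-0.0, -0.9, -1.8]
opening: 0.0447
grip_force: 62.0
```

Call:
{"api": "step_arm", "payload": {
  "rows": [
    {"x": 0,"y": 0,"z": 0,"twist": 0},
    {"x": 0,"y": 0,"z": 0,"twist": 0}
  ]
}}

```text
time_s: 36.52
ee_pos: [0.4812, -0.2926, 0.2323]
ee_rot: [[0.905, 0.426, 0.002], [0.426, -0.905, -0.002], [0.001, 0.003, -1.0]]
wrist_force: [0.2, -0.5, -1.9]
opening: 0.0446
grip_force: 62.0
```

Run:
```python
from h import *
p,d=robot.camera("side");q,e=robot.camera("top")
cv2.imwrite("pics/v4.png",np.hstack([cv2.resize(p[90:220,300:430],(400,400)),cv2.resize(q[190:330,375:515],(400,400))]))
```

```text
(no output)
```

View pics/v4.png

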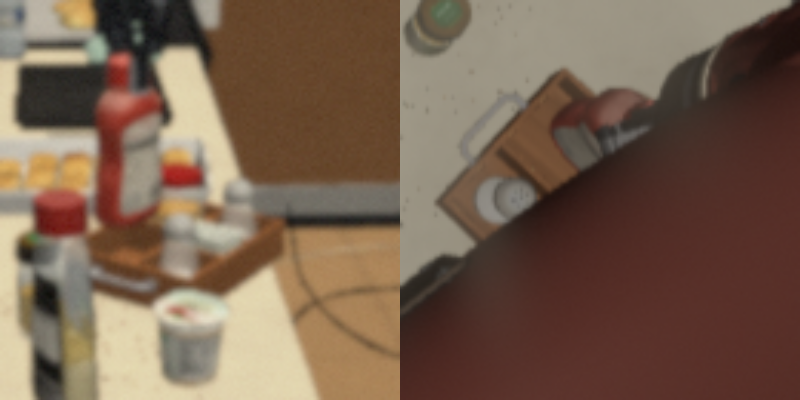

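The bottle hangs upright over the oblong pocket (left (130,160)), square to the walls, and the jar is behind it. Lowering.

Call:
{"api": "step_arm", "payload": {
  "rows": [
    {"x": 0,"y": -0.004,"z": 0.08,"twist": 0},
    {"x": 0,"y": 0,"z": 0.07,"twist": 0},
    {"x": 0,"y": 0,"z": 0.05,"twist": 0},
    {"x": 0,"y": 0,"z": 0,"twist": 0},
    {"x": 0,"y": 0,"z": 0,"twist": 0}
  ]
}}

```text
time_s: 37.25
ee_pos: [0.4802, -0.2916, 0.1809]
ee_rot: [[0.905, 0.426, 0.001], [0.426, -0.905, -0.001], [0.0, 0.001, -1.0]]
wrist_force: [0.8, -0.0, -2.6]
opening: 0.0444
grip_force: 62.1
```

Call:
{"api": "step_arm", "payload": {
  "rows": [
    {"x": 0,"y": 0,"z": 0.02,"twist": 0},
    {"x": 0,"y": 0,"z": 0.016,"twist": 0},
    {"x": 0,"y": 0,"z": 0.008,"twist": 0},
    {"x": 0,"y": 0,"z": 0.005,"twist": 0},
    {"x": 0,"y": 0,"z": 0,"twist": 0}
  ]
}}

```text
time_s: 37.88
ee_pos: [0.4802, -0.2914, 0.1686]
ee_rot: [[0.905, 0.426, 0.0], [0.426, -0.905, -0.0], [0.0, 0.001, -1.0]]
wrist_force: [-1.4, 0.9, 3.0]
opening: 0.0444
grip_force: 62.7
```

Contact (+5 N) is at the expected height. Releasing and withdrawing.

Call:
{"api": "step_arm", "payload": {
  "rows": [
    {"x": 0,"y": 0,"z": 0,"twist": 0},
    {"x": 0,"y": 0,"z": 0,"twist": 0},
    {"x": 0,"y": 0,"z": 0,"twist": 0},
    {"x": 0,"y": 0,"z": -0.02,"twist": 0},
    {"x": 0,"y": 0,"z": -0.1,"twist": 0}
  ],
  "claw": 70
}}

```text
time_s: 38.5
ee_pos: [0.4794, -0.2908, 0.1972]
ee_rot: [[0.905, 0.426, -0.002], [0.426, -0.905, 0.002], [-0.001, -0.003, -1.0]]
wrist_force: [0.2, -0.3, 1.2]
opening: 0.0701
grip_force: 0.0
```

Call:
{"api": "step_arm", "payload": {
  "rows": [
    {"x": 0,"y": 0,"z": -0.2,"twist": 0},
    {"x": 0,"y": 0,"z": -0.2,"twist": 0},
    {"x": 0,"y": 0,"z": -0.2,"twist": 0},
    {"x": 0,"y": 0,"z": 0,"twist": 0},
    {"x": 0.05,"y": -0.2,"z": 0,"twist": 0}
  ]
}}

```text
time_s: 39.12
ee_pos: [0.4701, -0.2423, 0.3468]
ee_rot: [[0.906, 0.423, -0.001], [0.423, -0.906, 0.0], [-0.001, -0.001, -1.0]]
wrist_force: [0.8, 1.2, 0.6]
opening: 0.0703
grip_force: 0.0
```

Call:
{"api": "step_arm", "payload": {
  "rows": [
    {"x": 0.05,"y": -0.2,"z": 0,"twist": 0},
    {"x": 0.05,"y": -0.2,"z": 0,"twist": 0},
    {"x": 0.05,"y": -0.2,"z": 0,"twist": 0},
    {"x": 0.05,"y": -0.2,"z": 0,"twist": 0},
    {"x": 0.05,"y": -0.2,"z": 0,"twist": 0}
  ]
}}

```text
time_s: 39.75
ee_pos: [0.4194, 0.0135, 0.3474]
ee_rot: [[0.905, 0.425, -0.0], [0.425, -0.905, 0.0], [-0.0, -0.0, -1.0]]
wrist_force: [0.9, -0.1, 0.2]
opening: 0.0701
grip_force: 0.0
```

Call:
{"api": "step_arm", "payload": {
  "rows": [
    {"x": 0.05,"y": -0.15,"z": 0,"twist": 0},
    {"x": 0,"y": 0,"z": 0,"twist": 0},
    {"x": 0,"y": 0,"z": 0,"twist": 0}
  ]
}}

```text
time_s: 40.12
ee_pos: [0.4155, 0.051, 0.3476]
ee_rot: [[0.905, 0.426, -0.0], [0.426, -0.905, -0.0], [-0.001, 0.0, -1.0]]
wrist_force: [0.2, 0.0, -0.2]
opening: 0.0702
grip_force: 0.0
```

Run:
```python
from caddy import *
q,e=robot.camera("top");p,_=robot.camera("side")
W=world("top",e);C=np.array([427.2,-304.9]);th=np.radians(-36.37);R=np.array([[np.cos(th),-np.sin(th)],[np.sin(th),np.cos(th)]])
r,b,m=caddy(q,e);print(r)
k=(W[...,2]>.078)&(W[...,2]<.25)&(np.hypot(W[...,0]-C[0]/1e3,W[...,1]-C[1]/1e3)<.15)
n,l,s,c=cv2.connectedComponentsWithStats(k.astype(np.uint8))
for i in range(1,n):
    if s[i,4]>30: t=W[l==i];h=np.percentile(t[:,2],97);t=t[t[:,2]>h-.015];w=(t.max(0)+t.min(0))/2*1000;print(s[i,4],"h",h.round(3),w.round(),"in caddy",((w[:2]-C)@R).round(1))
cv2.imwrite("pics/v5.png",np.hstack([cv2.resize(q[150:330,300:515],(478,400)),cv2.resize(p[110:240,310:410],(308,400))]))
print(robot.read_state()["time_s"])
```

```text
((427.6303405761719, -305.160400390625), (202.90235900878906, 163.3184051513672), 53.77550506591797)
932 h 0.182 [ 480. -293.  176.] in caddy [35.5 40.6]
176 h 0.1 [ 430. -230.   93.] in caddy [-42.1  62.3]
573 h 0.099 [ 422. -373.   92.] in caddy [ 36.5 -57.6]
184 h 0.1 [ 357. -334.   93.] in caddy [-39.6 -65.3]
40.225
```

View pics/v5.png

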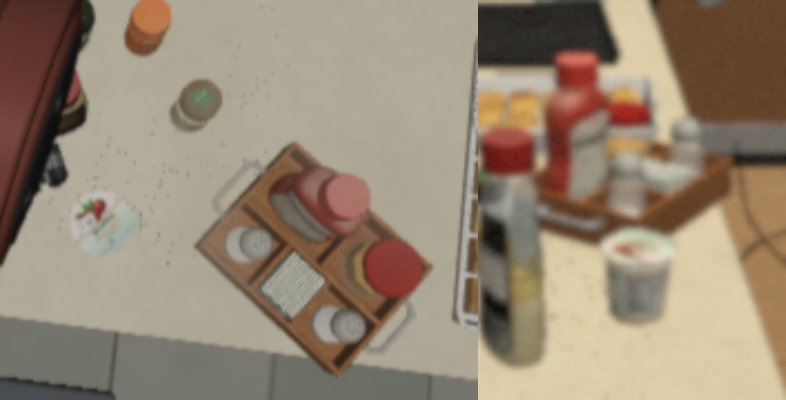

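All four stand upright in their pockets, within 4 mm of the centres and at the right heights (left half: shakers (250,243) and (345,325), bottle (335,195), jar (390,268)). The kitchen things in view stand untouched and the arm is clear. Handing in.

```bash
python3 -c "
from cell import robot
print(robot.job_done())"
```

```text
the job is handed in; nothing more can be done
None
```

The caddy is made up and handed in at about 40 s: the two shakers, red squeeze bottle and red-lidded jar stand upright in their pockets, within about 4 mm of centre by camera. No contact with the kitchen's things was seen or felt; the judging result was not shown.

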